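# Clamp up a figure tray in the gluing jig

## Task

A tray for game figures is being glued up in the white jig: slide the light top sheet with the round holes right up against both metal fences so that it lies flush on the dark bottom sheet, then swing the clamp's red handle over until it locks down on the sheet. Let the quick glue grab for about three seconds with your hand off it, then lift the handle fully open again, leaving the sheet flush in its corner. Leave the glue bottle, the two figures and the other things on the desk alone.

Things in the scene. Friction and masses are not known exactly. Their poses are not given: they have to be found in the camera images.
- jig: Gluing jig, fixed to the desk: white board 240 (x) x 220 (y) mm, upper face 18 mm above the desk. Origin: centre of its underside; z up. Two aluminium fences, 14 mm wide, rise 16 mm above the board; their inner faces are at x = -1 mm (long fence, at the +x side of the sheets) and y = -85 mm (short fence, at their -y side).
- nest (a point): Centre of the upper face of the dark bottom sheet, 22 mm above the desk; axes as the jig's. The sheet, 78 (x) x 150 (y) x 4 mm, is fixed on the board in the fences' corner; its -x and +y edges are free, with 41 and 45 mm of bare board beside them. The top sheet's origin belongs here.
- top_sheet: Loose light wooden sheet 78 (x) x 150 (y) x 8 mm, 80 g, with eight round holes of 30 mm (two rows of four, 36 mm apart). Origin: centre of its underside; z up; axes parallel to the jig's when it is seated. Starts askew on the bottom sheet, 12 to 28 mm away from each fence.
- clamp_handle (a joint): Angle of the clamp's handle (rad): 0 = fully open, handle almost upright (83 degrees above level); it grows as the handle swings away from the sheets and down; 1.45 = locked against its stop, handle level and pointing in the jig's +x; dead centre is at 1.38. Light to move; it stays where it is left. The foot meets the top sheet at about 1.15.
- handle_hinge (a point): Axis of the clamp's handle, parallel to the jig's y, 74 mm above the desk; axes as the jig's. The steel toggle clamp stands behind the long fence. Its arm, 12 mm wide, reaches over the fence to the middle of the sheet when closed; open, it stands up to 110 mm above the desk, tip over the fence.
- handle_grip (a point): Point on the handle's centre line, 92 mm from its hinge; the handle's red round grip, 17 mm thick, reaches from 37 to 112 mm from the hinge. Its x axis points along the handle to its free end.
- clamp_foot: Black rubber foot 18 mm across on a short sprung stem under the end of the clamp's arm; origin: centre of its lower face. Closed, it presses on the middle of the top sheet, between four holes.
- green_cap_bottle: Glue bottle with a green cap, 34 x 34 x 59 mm, a bystander beside the jig; origin: centre of its underside.
- mini_1: Grey game figure on a round base, 28 mm wide, 34 mm high, a bystander beside the jig; origin: centre of its underside.
- mini_2: Second grey game figure, 27 mm wide, 34 mm high, a bystander beside the jig; origin: centre of its underside.
- rinse_cup: Glass cup 64 mm wide, 85 mm high, a bystander to the right; origin: centre of its underside.

How it is judged (in metres and radians):
On the way, in this order (a step that is already met when the one before it is completed fails the run):
1. the top sheet lies against both fences, within 2.5 mm and 0.03 rad, the clamp still open (x of top_sheet in the frame of jig between -0.0425 and -0.0375 m and y of top_sheet in the frame of jig between -0.0125 and -0.0075 m and z of top_sheet in the frame of jig below 0.0235 m and angle between top_sheet's own z axis and vertical below 0.03 rad and angle between the x axis of top_sheet and the x axis of jig, either way round below 0.03 rad and value of joint clamp_handle below 0.9 rad), for 0.2 s.
2. the clamp is locked past dead centre and its foot presses on the seated sheet with more than 5 N, nothing of the robot touching clamp, jig or sheet, for 2 s (x of top_sheet in the frame of jig between -0.0425 and -0.0375 m and y of top_sheet in the frame of jig between -0.0125 and -0.0075 m and z of top_sheet in the frame of jig below 0.0235 m and angle between top_sheet's own z axis and vertical below 0.03 rad and angle between the x axis of top_sheet and the x axis of jig, either way round below 0.03 rad and value of joint clamp_handle above 1.4 rad and contact force between clamp_foot and top_sheet above 5 N and contact force between each of the arm, the fingers and jig below 0.3 N and contact force between each of the arm, the fingers and top_sheet below 0.3 N), for 2 s.
At the end, for the whole second after the job is handed in: The clamp stands open (handle within 0.25 rad of fully open) and the top sheet lies flat and still on the bottom sheet, within 2.5 mm of both fences and within 0.03 rad of square (x of top_sheet in the frame of jig between -0.0425 and -0.0375 m and y of top_sheet in the frame of jig between -0.0125 and -0.0075 m and z of top_sheet in the frame of jig below 0.0235 m and angle between top_sheet's own z axis and vertical below 0.03 rad and angle between the x axis of top_sheet and the x axis of jig, either way round below 0.03 rad and value of joint clamp_handle below 0.25 rad and linear speed of top_sheet below 0.01 m/s); the robot touches nothing.
It fails at once if a bystander (glue bottle, figure, cup) is moved by more than 15 mm or tipped (distance of any of green_cap_bottle, mini_1, mini_2, rinse_cup from where it was at the start of the episode above 0.015 m or angle between any of green_cap_bottle, mini_1, mini_2, rinse_cup's own z axis and vertical above 0.3 rad).
It also fails if it takes over 67 s, if anything falls off the work surface, if the arm or the gripper's body presses on something with over 40 N, if the wrist force passes 120 N, or if a joint passes its speed limit or range.

## Robot

A 6-joint arm with a two-finger parallel gripper is mounted at the origin on the work surface; the furniture and walls round the work are solid. World frame = base frame: x ahead of the robot, y to its left, z up, the work surface at z = 0. Lengths are in m, angles in degrees, forces in N, time in s.
With the tool pointing down it reaches from about 0.25 to 0.725 m from the base axis. Payload 9.7 kg.
Tool frame: the origin (TCP) lies between the finger pads; the fingertips stand 19 mm ahead of it and the grasp point (between the pads) is the TCP; z points along the fingers, y is the line along which they close (so a half turn about z gives the same grasp; the last joint's range is limited). The gripper opens to 85 mm and grips with 20 to 120 N. Pads are 22 mm wide; open, the fingers measure 114 mm over their backs; the gripper's body (76 mm by 85 mm) begins 54 mm behind the grasp point. The pads swing forward as they close: fully open they stand 13 mm farther back than shut.
Start: joints at [-70.932, 4.979, 10.078, 95.1, 0, 90], TCP at [0.18, -0.52, 0.213] pointing down, gripper open.
Joint ranges: [-179.16, 179.16], [-48.56, 103.87], [-65.8, 70.77], [-126.05, 130.52], [-82.76, 87.17], [-180, 180]. Speed limits (degrees/s): [127.2, 127.2, 147.25, 180, 180, 180].

## Interface

Orientations are given as [roll, pitch, yaw] about the fixed x, y, z axes, in that order (R = Rz(yaw) Ry(pitch) Rx(roll)).
In Python, from workcell import bot gives the robot as it stands. The module is installed in compiled form; this text tells all that it offers.
- The arm moves only by the shell command python3 -m crank 'ROWS' [OPENING] [FORCE]. ROWS is JSON, a list that holds one entry, the list of rows, each a list of 6 numbers: the shift along the world's x, y, z as a fraction of full scale, then the turn, a rotation vector about the world's x, y, z as a fraction of full scale. In form: [[[x, y, z, wx, wy, wz], ...]]. A call has 1 to 20 rows; each row shifts and turns the commanded pose from where the row before left it; what a row does not reach is not made up. Full scale, the value 1, is 20 mm for a shift and 0.12 rad for a turn. A row lasts 1/12 s, in which the tool goes at most 41.7 mm and 7.16 degrees, less where a joint would pass 70% of its speed; a pose out of reach is approached as far as the arm can. A call with a number of a shift or a turn outside -1 to 1 is refused whole. A call with a gripper value outside its range is refused whole. OPENING is the opening, from 0 (shut) to 1 (fully open), set as the call begins (- or left out, the last holds). The fingers move at their own pace and stop on an object; FORCE is the grip in N (left out, the last holds). Time passes only in rows, so rows that do not move let the fingers close. It gives the time, the measured TCP pose, the force, the opening and the grip force at its end, in the units of the state.
- bot.get_obs(): the state, without advancing time (a new reading comes with each control period).
- bot.camera(name): name is "side" or "top" or "wrist"; returns the picture (480x640x3 uint8, red, green, blue); there is no depth.
- bot.camera_model(name): a dict with "vertical_fov" (degrees; the focal length in pixels is half the picture's height over the tangent of half this angle, whatever the lens; pixels are square), "cx", "cy" (the principal point, pixels), "k1" (the pictures are not rectified: a ray, as slopes to the right and down, at radius r is drawn at 1 + k1 r^2 times it, then the intrinsics apply), "R" (3x3) and "t" (3): a world point X has camera coordinates R X + t. Camera axes: x right, y down, z forward; pixel columns grow to the right and rows downward; lengths in m; the calibration is good to about 2 mm. A picture is of the moment at which its call begins: read the wrist's pose just before it. camera_model takes no time and is no camera call; for the wrist camera it gives the pose at the moment of the call.
- bot.job_done(): hands the job in; it is judged then, once.
The state is a dict: "time": time; "q": joint angles; "qd": joint speeds; "joint_efforts": joint torques, N m; "ee_pos": TCP position; "tcp_rot": TCP orientation; "wrist_force": force on the tool from outside, world axes, zero at the start; "torque": the same for the moment, N m; "opening": finger opening in m; "grasp_force": force on a finger pad.
Only numpy, scipy, OpenCV 4.12 (cv2) and the standard library are available. Lean on these libraries where they do the work, as an engineer would, in place of code of your own. Each camera call takes 0.05 s, during which the arm holds its last target. There are 200 camera calls.

## Working session

There is one attempt and no reset: what is moved stays moved. The work goes in short steps, Python scripts to look and compute and a shell command to move; the robot and the scene stay as the last step left them, time stands still between calls to the robot, and variables do not carry over. Pictures are saved under pics/ and viewed, at most 10 in all, crops included, and the job is handed in when it is done.

```bash
mkdir -p pics; cat > h.py <<'E'
import numpy as np, cv2
from workcell import bot
def save(n,f):
    im=bot.camera(n); cv2.imwrite('pics/'+f,im[:,:,::-1]); return im
def ray(n,u,v,m=None):
    m=m or bot.camera_model(n); f=240/np.tan(np.radians(m['vertical_fov'])/2)
    K=np.array([[f,0,m['cx']],[0,f,m['cy']],[0,0,1.]])
    p=cv2.undistortPoints(np.array([[[u,v]]],float),K,np.array([m['k1'],0,0,0.]))[0,0]
    R=np.array(m['R']);t=np.array(m['t']); return -R.T@t, R.T@np.array([p[0],p[1],1])
def atz(n,u,v,z,m=None):
    c,d=ray(n,u,v,m); return c+d*(z-c[2])/d[2]
def tri(obs):
    A=np.zeros((3,3));b=np.zeros(3)
    for n,u,v in obs:
        c,d=ray(n,u,v); d=d/np.linalg.norm(d); P=np.eye(3)-np.outer(d,d); A+=P;b+=P@c
    return np.linalg.solve(A,b)
def proj(n,X,m=None):
    m=m or bot.camera_model(n); f=240/np.tan(np.radians(m['vertical_fov'])/2)
    K=np.array([[f,0,m['cx']],[0,f,m['cy']],[0,0,1.]]);R=np.array(m['R'],float)
    return cv2.projectPoints(np.array(X,float).reshape(-1,1,3),cv2.Rodrigues(R)[0],np.array(m['t'],float),K,np.array([m['k1'],0,0,0.]))[0].reshape(-1,2)
E
python3 - <<'E'
from h import *
save('top','t0.png');save('side','s0.png')
for n in('top','side'):
    c,d=ray(n,320,240);print(n,c,d)
print(bot.get_obs())
E
```

```text
top [ 0.36756853 -0.27325699  0.99308895] [ 0.13897999  0.00650841 -0.99040224]
side [ 0.34722445 -1.16721769  0.7646029 ] [ 0.13802399  0.82398266 -0.54972038]
{'time': 0.1, 'q': array([-7.09315410e+01,  5.00853370e+00,  1.00372759e+01,  9.51000736e+01,
       -7.43975851e-05,  9.00004321e+01]), 'qd': array([ 0.06955041, -0.0677343 ,  0.07253324,  0.09880386,  0.01729664,
       -0.01041025]), 'joint_efforts': array([ 3.79971616e-04, -5.21560693e+01,  4.65653729e+01,  1.59598718e-02,
       -5.91743878e-05,  8.27557415e-06]), 'ee_pos': array([ 0.17960413, -0.51959187,  0.21203298]), 'tcp_rot': array([-1.79928669e+02,  7.49354853e-05,  1.90680270e+01]), 'wrist_force': array([ 0.40647212, -0.48809705, -0.22352365]), 'torque': array([0.00923401, 0.0589181 , 0.02411811]), 'grasp_force': 0.0, 'opening': 0.08532696851811987}
```

View pics/t0.png

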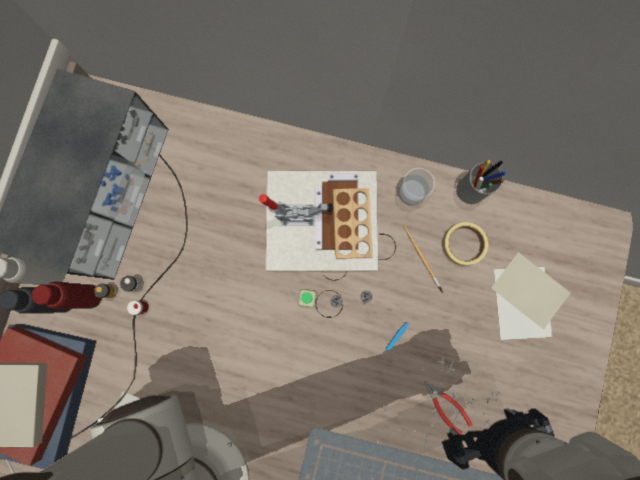

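View pics/s0.png

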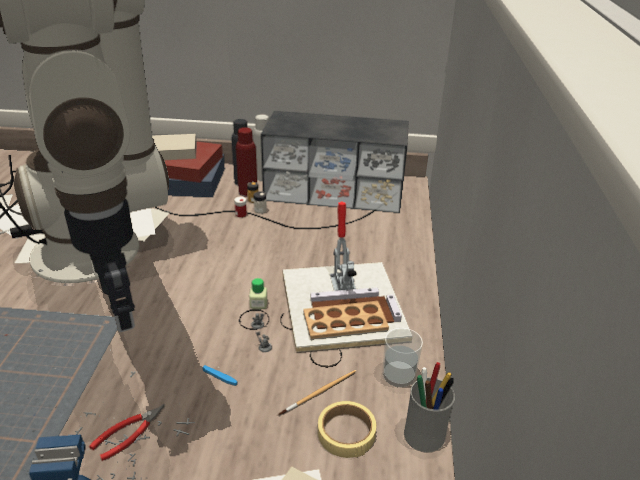

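The top view shows the jig at about (322,220), with its x axis pointing along world +y and the handle to the left at (268,202). The bottle is at (307,298) and the figures at (337,300) and (366,296). The side view shows the same layout, with the handle upright at (342,220).

```bash
python3 - <<'E'
from h import *
a=cv2.imread('pics/t0.png')[160:315,250:445]; b=cv2.imread('pics/s0.png')[190:360,230:430]
a=cv2.resize(a,None,fx=4,fy=4,interpolation=cv2.INTER_CUBIC)[:, :780]; b=cv2.resize(b,None,fx=3.5,fy=3.5,interpolation=cv2.INTER_CUBIC)
for im,s,x0,y0 in((a,4,250,160),(b,3.5,230,190)):
    for u in range(x0,x0+200,20): cv2.putText(im,str(u),(int((u-x0)*s),10),0,.35,(0,0,255),1);cv2.line(im,(int((u-x0)*s),12),(int((u-x0)*s),18),(0,0,255))
    for v in range(y0,y0+170,20): cv2.putText(im,str(v),(0,int((v-y0)*s)+4),0,.35,(0,0,255),1)
cv2.imwrite('pics/t0c.png',a[:600]);cv2.imwrite('pics/s0c.png',b[:600])
E
```

```text
(no output)
```

View pics/t0c.png

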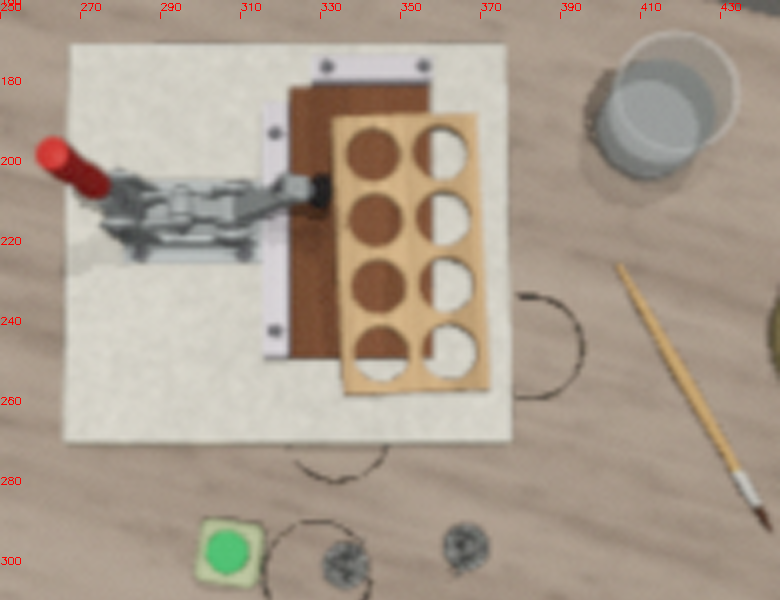

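View pics/s0c.png

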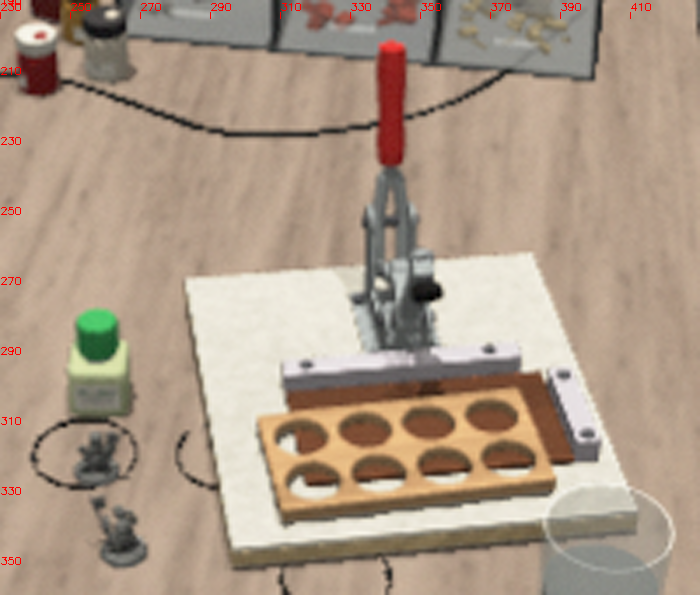

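The top crop shows the board corners at (70,44), (505,44), (512,440) and (64,441), and the sheet corners at (332,116), (476,113), (490,388) and (345,394). In the side crop the board corners are (185,279), (533,254), (636,515) and (235,548). The handle tip is at (52,155) in the top crop and (392,44) in the side crop.

```bash
cat > m.py <<'E'
from h import *
T=lambda u,v:('top',250+u/4-.4,160+v/4-.4)
S=lambda u,v:('side',230+u/3.5-.4,190+v/3.5-.4)
np.set_printoptions(precision=4,suppress=True)
board=[(T(70,44),S(533,254)),(T(505,44),S(636,515)),(T(512,440),S(235,548)),(T(64,441),S(185,279))]
B=np.array([tri(o) for o in board]);print('board',B)
Bt=np.array([atz(*o[0],.018) for o in board]);Bs=np.array([atz(*o[1],.018) for o in board]);print(Bt,'\n',Bs)
sh=[(T(332,116),S(520,388)),(T(476,113),S(555,480)),(T(490,388),S(283,510)),(T(345,394),S(258,415))]
P=np.array([tri(o) for o in sh]);print('sheet',P);print(np.array([atz(*o[0],.03) for o in sh]))
# jig pose fit: local corners
L=np.array([[.12,-.11],[-.12,-.11],[-.12,.11],[.12,.11]])
def fit(L,W):
    W=W[:,:2];c=W.mean(0);H=(L-L.mean(0)).T@(W-c);U,s,V=np.linalg.svd(H);R=V.T@U.T
    print('centre',c-R@L.mean(0),'yaw',np.degrees(np.arctan2(R[1,0],R[0,0])),'res',np.linalg.norm((L-L.mean(0))@R.T+c-W,axis=1)*1e3);return c,R
fit(L,Bt);fit(L,Bs);c,R=fit(L,(Bt+Bs)/2)
Ls=np.array([[.039,-.075],[-.039,-.075],[-.039,.075],[.039,.075]])
for n in(0,1):
    W=np.array([atz(*o[n],.03) for o in sh]); sc,sR=fit(Ls,W); print('sheet in jig',R.T@(sc-c))
print('tip',tri((T(50,153),S(392,46))),'gripbase',tri((T(98,188),S(390,160))))
print('bottle cap',tri((T(226,552),S(97,330))))
print('minis',[atz(*T(*p),.02) for p in((345,565),(465,545))],'cup',atz(*T(678,90),.085))
E
python3 m.py
```

```text
board [[ 0.658  -0.1502  0.0166]
 [ 0.6574 -0.3894  0.0144]
 [ 0.44   -0.3898  0.0176]
 [ 0.4386 -0.1504  0.0172]]
[[ 0.6586 -0.1504  0.018 ]
 [ 0.658  -0.3892  0.018 ]
 [ 0.4406 -0.3898  0.018 ]
 [ 0.44   -0.1505  0.018 ]] 
 [[ 0.6565 -0.1523  0.018 ]
 [ 0.6541 -0.3935  0.018 ]
 [ 0.4393 -0.3902  0.018 ]
 [ 0.4372 -0.1516  0.018 ]]
sheet [[ 0.6141 -0.294   0.029 ]
 [ 0.6154 -0.3716  0.0284]
 [ 0.4667 -0.3771  0.0295]
 [ 0.4635 -0.3004  0.0307]]
[[ 0.6146 -0.294   0.03  ]
 [ 0.6162 -0.3716  0.03  ]
 [ 0.4672 -0.3771  0.03  ]
 [ 0.4641 -0.3005  0.03  ]]
centre [ 0.5493 -0.27  ] yaw 90.04692666018883 res [0.7966 1.5032 1.2551 0.8848]
centre [ 0.5468 -0.2719] yaw 89.73952147311124 res [0.8411 2.3603 3.2993 0.2208]
centre [ 0.548  -0.2709] yaw 89.89322461784131 res [0.762  1.7316 2.2737 0.4343]
centre [ 0.5405 -0.3358] yaw 92.1736459328025 res [0.6479 0.833  0.5444 0.8011]
sheet in jig [-0.0649  0.0074]
centre [ 0.5389 -0.3365] yaw 91.56577769649776 res [0.2828 1.3875 1.0669 0.1588]
sheet in jig [-0.0656  0.009 ]
tip [ 0.5583 -0.1625  0.1806] gripbase [ 0.557  -0.1772  0.1122]
bottle cap [ 0.3798 -0.2386  0.0508]
minis [array([ 0.3743, -0.3004,  0.02  ]), array([ 0.3849, -0.3639,  0.02  ])] cup [ 0.6139 -0.4688  0.085 ]
```

```bash
python3 -m crank '[[[0.9,0.3,-0.2,0,0,-0.139],[0.9,0.3,-0.2,0,0,-0.139],[0.9,0.3,-0.2,0,0,-0.139],[0.9,0.3,-0.2,0,0,-0.139],[0.9,0.3,-0.2,0,0,-0.139],[0.9,0.3,-0.2,0,0,-0.139],[0.9,0.3,-0.2,0,0,-0.139],[0.9,0.3,-0.2,0,0,-0.139],[0.9,0.3,-0.2,0,0,-0.139],[0.9,0.3,-0.2,0,0,-0.139],[0.9,0.3,-0.2,0,0,-0.139],[0.9,0.3,-0.2,0,0,-0.139],[0.9,0.3,-0.2,0,0,-0.139],[0.9,0.3,-0.2,0,0,-0.139],[0.9,0.3,-0.2,0,0,-0.139],[0.9,0.3,-0.2,0,0,-0.139],[0.9,0.3,-0.2,0,0,-0.139],[0.9,0.3,-0.2,0,0,-0.139],[0.9,0.3,-0.2,0,0,-0.139],[0.9,0.3,-0.2,0,0,-0.139]]]' 0
```

```text
time: 1.77
ee_pos: [0.5404, -0.3993, 0.1319]
tcp_rot: [-180.0, 0.0, -0.1]
wrist_force: [1.0, 0.0, 0.5]
opening: 0.0001
grasp_force: 0.0
```

```bash
python3 -m crank '[[[0,0,-0.8,0,0,0],[0,0,-0.8,0,0,0],[0,0,-0.8,0,0,0],[0,0,-0.8,0,0,0],[0,0,-0.8,0,0,0],[0,0,-0.42,0,0,0],[0,0,0,0,0,0]]]'; python3 -c "
from h import *
save('wrist','w1.png')"
```

```text
time: 2.35
ee_pos: [0.5386, -0.399, 0.0415]
tcp_rot: [-179.9, 0.2, -0.0]
wrist_force: [0.1, 0.4, -0.1]
opening: 0.0002
grasp_force: 0.0
```

View pics/w1.png

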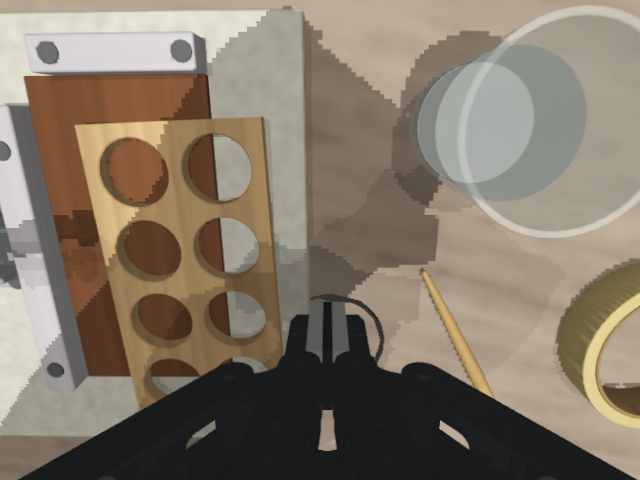

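The wrist view shows the closed fingers at about (327,320), just outside the sheet's right edge at about (275,300). Cup and pencil are clear.

```bash
python3 -m crank '[[[0,0.25,0.05,0,0,0],[0,0.25,0,0,0,0],[0,0.25,0,0,0,0],[0,0.25,0,0,0,0],[0,0.25,0,0,0,0],[0,0.25,0,0,0,0],[0,0.25,0,0,0,0]]]';python3 -m crank '[[[0,0.1,0,0,0,0],[0,0.1,0,0,0,0]]]'
```

```text
time: 2.98
ee_pos: [0.5398, -0.3642, 0.0455]
tcp_rot: [180.0, -0.0, -0.0]
wrist_force: [-0.4, 0.4, -0.5]
opening: 0.0001
grasp_force: 0.0
time: 3.15
ee_pos: [0.5397, -0.3604, 0.0454]
tcp_rot: [180.0, -0.0, -0.0]
wrist_force: [-0.3, -0.6, -0.8]
opening: 0.0003
grasp_force: 0.0
```

```bash
python3 -m crank '[[[0,0.1,-0.12,0,0,0],[0,0.1,0,0,0,0],[0,0,0,0,0,0]]]';python3 -m crank '[[[0,0.1,0,0,0,0],[0,0.1,0,0,0,0],[0,0,0,0,0,0]]]'; python3 -m crank '[[[0,0.1,0,0,0,0],[0,0,0,0,0,0]]]'
```

```text
time: 3.4
ee_pos: [0.5395, -0.3565, 0.0426]
tcp_rot: [-180.0, 0.0, -0.0]
wrist_force: [0.6, 0.1, -0.4]
opening: 0.0001
grasp_force: 0.0
time: 3.65
ee_pos: [0.5397, -0.3526, 0.0429]
tcp_rot: [-180.0, 0.0, -0.0]
wrist_force: [0.0, -0.7, -0.4]
opening: -0.0002
grasp_force: 0.0
time: 3.82
ee_pos: [0.5397, -0.3506, 0.0429]
tcp_rot: [-180.0, -0.0, -0.0]
wrist_force: [0.3, 0.1, -0.3]
opening: -0.0003
grasp_force: 0.0
```

```bash
python3 - <<'E'
from h import *
a=save('side','s1.png')[:,:,::-1][240:360,270:410]; b=save('wrist','w2.png')[:,:,::-1]
a=cv2.resize(a,None,fx=3.4,fy=3.4,interpolation=cv2.INTER_CUBIC); b=cv2.resize(b,(320,240))
im=np.zeros((408,797,3),np.uint8); im[:a.shape[0],:a.shape[1]]=a[:, :476]; im[:240,477:797]=b; cv2.imwrite('pics/c1.png',im)
E
```

```text
(no output)
```

View pics/c1.png

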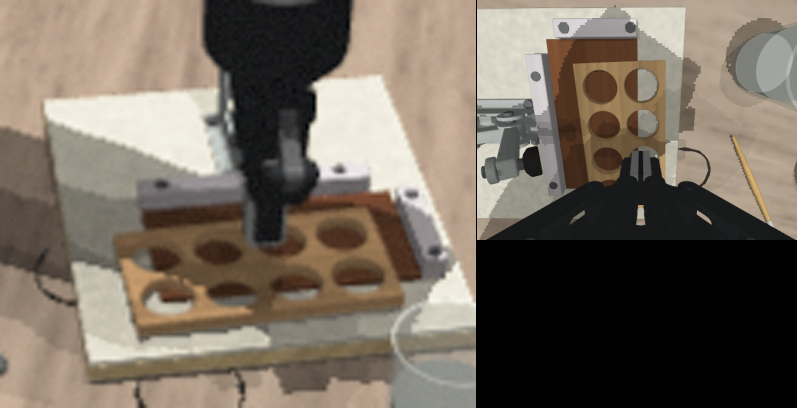

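The fingers, with tips at about (263,245) in the left crop, are standing over the sheet, and its corner at (113,235) has not moved. They passed above it. I'll compute the real tip height from the picture.

```bash
python3 - <<'E'
from h import *
for x,y in((263,247),(245,240),(283,243)):
    c,d=ray('side',270+x/3.4,240+y/3.4)
    for Y in(-.372,-.365,-.35): print(x,Y,c+d*(Y-c[1])/d[1])
print(bot.get_obs()['ee_pos'], bot.get_obs()['q'])
E
```

```text
263 -0.372 [ 0.53398228 -0.372       0.07202424]
263 -0.365 [ 0.53562624 -0.365       0.06592774]
263 -0.35 [ 0.539149   -0.35        0.05286379]
245 -0.372 [ 0.52395716 -0.372       0.07799102]
245 -0.365 [ 0.52551287 -0.365       0.07194703]
245 -0.35 [ 0.52884654 -0.35        0.05899564]
283 -0.372 [ 0.54478455 -0.372       0.07362322]
283 -0.365 [ 0.54652359 -0.365       0.06754079]
283 -0.35 [ 0.55025012 -0.35        0.05450701]
[ 0.5396927  -0.35078571  0.04290734] [-3.30229252e+01  1.77726502e+01  6.14075743e+00  7.83655124e+01
  3.03971136e-04  1.47020240e+02]
```

```bash
python3 - <<'E'
from h import *
print(proj('side',[[.18,-.52,.213],[.18,-.52,.194],[.54,-.351,.043],[.54,-.351,.024]]))
print(proj('side',[[.54,-.375,.030],[.54,-.351,.030]]), proj('top',[[.54,-.351,.043]]))
m=bot.camera_model('wrist');print(-np.array(m['R']).T@m['t'],m['R'])
print(proj('wrist',[[.54,-.351,.043],[.54,-.351,.024],[.6146,-.294,.03],[.6162,-.3716,.03]]))
a=cv2.imread('pics/s0.png')[270:350,80:160]; b=cv2.imread('pics/s1.png')[260:340,300:400]
im=np.zeros((400,800,3),np.uint8)
a=cv2.resize(a,(400,400),interpolation=cv2.INTER_NEAREST);b=cv2.resize(b,(500,400),interpolation=cv2.INTER_NEAREST)[:, :400]
im[:,:400]=a;im[:,400:]=b;cv2.imwrite('pics/c2.png',im)
E
```

```text
[[123.24911861 324.85549425]
 [125.53946638 334.96487046]
 [347.65315274 316.98228114]
 [347.17855851 324.62308318]]
[[349.78363566 330.76917422]
 [347.32747198 322.22650913]] [[359.88171604 221.60174988]]
[ 0.61830083 -0.35047903  0.20297397] [[-1.21047626e-03 -9.99998579e-01 -1.17314973e-03]
 [-9.51551774e-01  7.91103018e-04  3.07487553e-01]
 [-3.07486188e-01  1.48851909e-03 -9.51551380e-01]]
[[328.8631076  301.54955455]
 [328.74010094 284.24360914]
 [192.12581879 125.30655084]
 [378.4466057  120.86674214]]
```

View pics/c2.png

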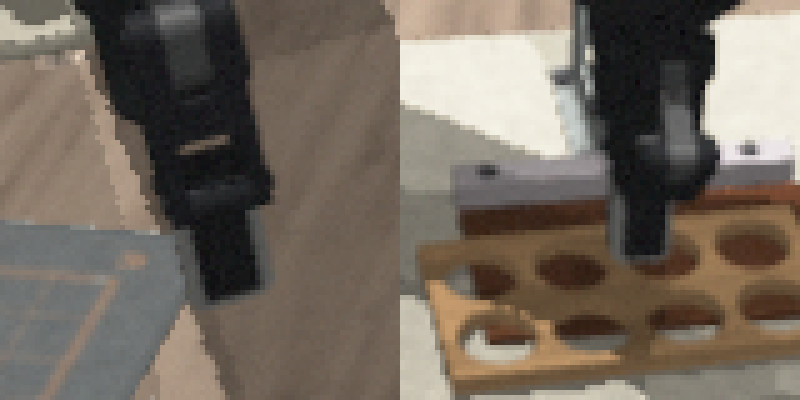

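The closed tips appear at about (347,312) in the side picture, while the reported TCP projects to row 317. The tips therefore stand about 55 mm up, higher than the text implies. I'll back off, lower beside the board watching the force, and look again.

```bash
python3 -m crank '[[[0,-0.7,0.3,0,0,0],[0,-0.7,0,0,0,0],[0,-0.7,0,0,0,0],[0,-0.75,0,0,0,0],[0,0,-0.5,0,0,0],[0,0,-0.5,0,0,0],[0,0,-0.3,0,0,0],[0,0,0,0,0,0]]]'; python3 - <<'E'
from h import *
a=save('side','s2.png')[:,:,::-1][260:360,300:430]; b=save('wrist','w3.png')[:,:,::-1]
a=cv2.resize(a,None,fx=4,fy=4,interpolation=cv2.INTER_NEAREST); b=b[240:440,220:440]
im=np.zeros((400,750,3),np.uint8); im[:,:520]=a; im[:200,530:]=b; cv2.imwrite('pics/c3.png',im)
for Y in(-.42,-.40):
  print(proj('side',[[.54,Y,z] for z in(.0,.01,.02,.03,.04,.05)]))
E
```

```text
time: 4.58
ee_pos: [0.5386, -0.4066, 0.0201]
tcp_rot: [-179.9, 0.2, -0.0]
wrist_force: [0.5, -0.0, -0.0]
opening: 0.0001
grasp_force: 0.0
[[353.73664648 359.66367598]
 [354.03167104 355.69613072]
 [354.32975559 351.68490312]
 [354.63094376 347.62932594]
 [354.9352799  343.52871958]
 [355.24280911 339.38239182]]
[[351.59089525 351.97507546]
 [351.86981726 348.02481486]
 [352.15158541 344.03181528]
 [352.43623954 339.99543646]
 [352.72382013 335.91502651]
 [353.01436833 331.78992172]]
```

View pics/c3.png

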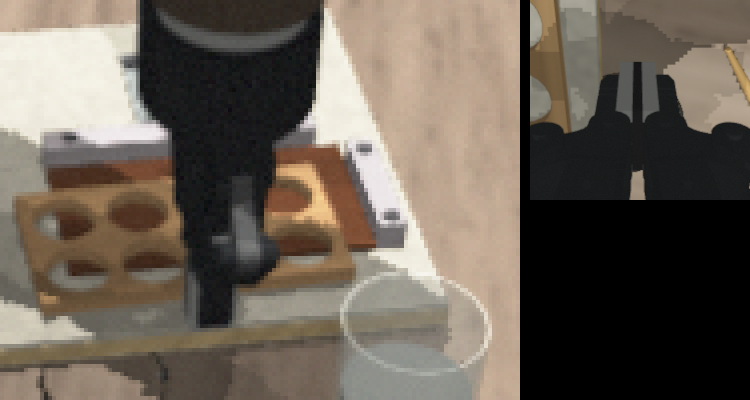

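The tip is at about row 342, col 352 in the side picture, so it stands at about 35–42 mm with the TCP reading 20 mm. I'll lower further while watching the force.

```bash
python3 -m crank '[[[0,0,-0.25,0,0,0],[0,0,-0.25,0,0,0],[0,0,0,0,0,0]]]';  python3 -m crank '[[[0,0,-0.2,0,0,0],[0,0,-0.2,0,0,0],[0,0,0,0,0,0]]]'; python3 - <<'E'
from h import *
s=save('side','s3.png')
import json
# dark fingertip lower edge in column band
g=cv2.cvtColor(s,cv2.COLOR_RGB2GRAY); print(g[325:365,346:362:3].T)
E
```

```text
time: 4.93
ee_pos: [0.5394, -0.4074, 0.0119]
tcp_rot: [-180.0, 0.0, -0.0]
wrist_force: [0.4, -0.1, -0.8]
opening: -0.0002
grasp_force: 0.0
time: 5.18
ee_pos: [0.5393, -0.4075, 0.0038]
tcp_rot: [-180.0, 0.1, -0.0]
wrist_force: [-0.7, -0.3, 0.5]
opening: -0.0002
grasp_force: 0.0
[[ 27  20  30  34  61  64  63  64  73  65  69  73  68  66  64  64  73  69
   64  72  78 102  88  75  74  77  77  75  76  76  74  75  75  72  74  74
   75  69  75 137]
 [ 22  20  27  24  23  26  25  28  23  25  33  37  44  64  67  67  62  59
   59  59  54  56  56  66  79  77  69  74  73  72  72  73  75  75  72  74
   71  72  74  73]
 [ 24  31  37  31  26  29  18  23  25  19  24  23  22  23  22  20  24  21
   22  23  26  24  25  49  71  72  69  73  69  72  74  74  74  75  69  70
   69  71  69  68]
 [ 30  81  89  61  53  50  44  37  31  24  25  21  23  18  20  21  26  23
   27  27  24  21  22  60  69  69  65  66  67  69  68  66  71  70  68  68
   64  67  63  61]
 [ 70  68  61  52  56  55  51  41  28  22  31  28  28  42  62  74  76  78
   77  82  82  79  76  68  74  71  69  67  66  64  65  67  79  73  83  90
   88  89  84  89]
 [103 104 107 107 124 109  94  77  58  46  36  22  25  45 106 122 117 103
  100 103 107  77  84  98 100  98  88  84  86  85  88  86  87  87  89  90
   91  87  90  89]]
```

```bash
python3 -m crank '[[[0,0,-0.2,0,0,0],[0,0,-0.2,0,0,0],[0,0,-0.1,0,0,0],[0,0,0,0,0,0]]]' | sed -n '2p;4p'; python3 -m crank '[[[0,0,-0.1,0,0,0],[0,0,-0.1,0,0,0],[0,0,0,0,0,0]]]'| sed -n '2p;4p';python3 -m crank '[[[0,0,-0.1,0,0,0],[0,0,0,0,0,0]]]'| sed -n '2p;4p'
```

```text
ee_pos: [0.5394, -0.4076, -0.006]
wrist_force: [0.8, 0.3, 0.7]
ee_pos: [0.5395, -0.4077, -0.0096]
wrist_force: [0.3, -0.5, 0.5]
ee_pos: [0.5396, -0.4078, -0.0114]
wrist_force: [-0.6, 0.2, -0.4]
```

```bash
python3 -m crank '[[[0,0,-0.1,0,0,0],[0,0,-0.1,0,0,0],[0,0,0,0,0,0]]]' | sed -n '2p;4p'; python3 -m crank '[[[0,0,-0.1,0,0,0],[0,0,0,0,0,0]]]'| sed -n '2p;4p';python3 - <<'E'
from h import *
s=save('side','s4.png')
g=cv2.cvtColor(s,cv2.COLOR_RGB2GRAY); print(g[345:370,350:359:2].T)
E
```

```text
ee_pos: [0.5395, -0.4076, -0.0157]
wrist_force: [-0.4, -0.2, -0.1]
ee_pos: [0.5395, -0.4077, -0.0175]
wrist_force: [0.7, 0.3, 0.1]
[[ 25  24  21  20  21  26  26  24  21  21  19  20  50  69  72  71  71  68
   72  72  72  69 132 137 136]
 [ 21  23  23  23  25  23  24  17  23  24  25  20  62  69  69  69  69  71
   68  70  65  68  69  67  68]
 [ 21  19  24  24  22  31  26  21  20  20  23  18  74  71  67  64  62  66
   65  65  66  61  66  62  63]
 [ 20  14  27  23  27  21  24  21  22  25  26  47  67  67  68  64  66  60
   60  57  55  63  59  63  62]
 [ 25  24  37  68  76  73  76  76  72  72  73  68  65  66  70  66  67  78
   83  85  80  81  86  86  83]]
```

```bash
python3 -m crank '[[[0,0,-0.1,0,0,0],[0,0,-0.1,0,0,0],[0,0,0,0,0,0]]]' | sed -n '2p;4p'; python3 -m crank '[[[0,0,-0.1,0,0,0],[0,0,0,0,0,0]]]'| sed -n '2p;4p';python3 - <<'E'
from h import *
c,d=ray('side',128,330)
for Y in(-.53,-.567): print(c+d*(Y-c[1])/d[1])
E
```

```text
ee_pos: [0.5399, -0.408, -0.0185]
wrist_force: [-6.3, 4.2, 16.4]
ee_pos: [0.54, -0.4081, -0.0186]
wrist_force: [-11.9, 7.2, 29.2]
[ 0.1873526  -0.53        0.21153407]
[ 0.19663554 -0.567       0.24364797]
```

The fingers touch the desk when the TCP reads -18.3 mm, so the closed tips are 18 mm above the reported TCP. I'll push with the TCP reading about 5.5 mm, which puts the tips at about 23.5 mm.

```bash
python3 -m crank '[[[0,0,0.5,0,0,0],[0,0,0.5,0,0,0],[0,0,0.4,0,0,0],[0,0,0,0,0,0]]]' | sed -n '2p;4p'; python3 -m crank '[[[0,0.2,0,0,0,0],[0,0.2,0,0,0,0],[0,0.2,0,0,0,0],[0,0.2,0,0,0,0],[0,0.2,0,0,0,0],[0,0.2,0,0,0,0],[0,0.2,0,0,0,0],[0,0,0,0,0,0]]]'| sed -n '2p;4p'
```

```text
ee_pos: [0.5406, -0.4085, 0.0071]
wrist_force: [0.6, -0.2, 0.8]
ee_pos: [0.5397, -0.379, 0.0049]
wrist_force: [-0.3, -0.2, -0.4]
```

```bash
python3 -m crank '[[[0,0.15,0,0,0,0],[0,0.15,0,0,0,0],[0,0.15,0,0,0,0],[0,0.1,0,0,0,0],[0,0,0,0,0,0]]]' | sed -n '2p;4p'; python3 -m crank '[[[0,0.1,0,0,0,0],[0,0.05,0,0,0,0],[0,0,0,0,0,0]]]'| sed -n '2p;4p';  python3 - <<'E'
from h import *
a=save('side','s5.png')[:,:,::-1][250:350,290:410]; b=save('wrist','w5.png')[:,:,::-1]
a=cv2.resize(a,None,fx=3.5,fy=3.5,interpolation=cv2.INTER_NEAREST); b=cv2.resize(b[0:400,0:400],(350,350))
cv2.imwrite('pics/c5.png',np.hstack([a[:350],b]))
E
```

```text
ee_pos: [0.5397, -0.3684, 0.005]
wrist_force: [-0.0, 0.5, 1.2]
ee_pos: [0.5397, -0.3657, 0.005]
wrist_force: [0.5, 0.1, 1.5]
```

View pics/c5.png

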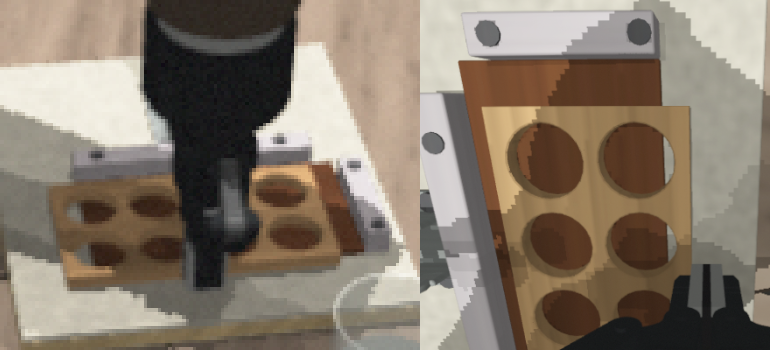

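The sheet is now being pushed: its right edge lies against the fingers, with about 12 mm left to the long fence. From here I go by force.

```bash
python3 -m crank '[[[0,0.1,0,0,0,0],[0,0.1,0,0,0,0],[0,0.1,0,0,0,0],[0,0,0,0,0,0]]]' | sed -n '2p;4p'; python3 -m crank '[[[0,0.1,0,0,0,0],[0,0.05,0,0,0,0],[0,0,0,0,0,0]]]'| sed -n '2p;4p';python3 -m crank '[[[0,0.1,0,0,0,0],[0,0,0,0,0,0]]]'| sed -n '2p;4p'
```

```text
ee_pos: [0.5397, -0.3595, 0.005]
wrist_force: [0.0, -0.3, 2.0]
ee_pos: [0.5397, -0.3566, 0.005]
wrist_force: [-0.0, -0.3, 3.3]
ee_pos: [0.5398, -0.3547, 0.005]
wrist_force: [0.5, -1.6, 2.1]
```

```bash
for i in 1; do python3 -m crank '[[[0,0.1,0,0,0,0],[0,0,0,0,0,0]]]'| sed -n '2p;4p'; python3 -m crank '[[[0,0.1,0,0,0,0],[0,0,0,0,0,0]]]'| sed -n '2p;4p'; done; python3 - <<'E'
from h import *
import pickle
s=save('side','s6.png');w=save('wrist','w6.png');save('top','t6.png')
m=bot.camera_model('wrist')
# wood top edges: sample colours along jig x at several world x, on plane z=.03
for x in(.58,.60):
    for y in np.arange(-.275,-.375,-.003):
        u,v=proj('wrist',[[x,y,.03]],m)[0]
        print(int(y*1e3),w[int(v),int(u)] if 0<=v<480 and 0<=u<640 else '-',end=' ')
    print()
E
```

```text
ee_pos: [0.54, -0.3544, 0.0052]
wrist_force: [2.3, -10.7, 0.1]
ee_pos: [0.5401, -0.3543, 0.0056]
wrist_force: [0.3, -18.3, -1.1]
-275 [145 118  81] -278 [153 126  86] -281 [141 115  79] -284 [150 122  85] -287 [158 130  88] -290 [151 122  84] -293 [157 128  88] -296 [163 134  93] -299 [157 129  89] -302 [156 127  88] -305 [159 130  91] -308 [147 118  82] -311 [151 123  85] -314 [150 124  85] -317 [153 125  86] -320 [151 124  84] -323 [150 121  84] -326 [145 118  82] -329 [139 113  77] -332 [140 114  77] -335 [143 116  78] -338 [144 116  79] -341 [151 124  84] -344 [157 128  88] -347 [158 129  89] -350 [152 151 137] -353 [159 156 144] -356 [158 156 144] -359 [161 159 145] -362 [160 158 144] -365 [140 138 126] -368 [141 139 128] -371 [141 139 128] -374 [142 140 129] 
-275 [204 172 121] -278 [97 77 53] -281 [122  76  49] -284 [111  71  45] -287 [76 47 31] -290 [77 50 31] -293 [79 52 33] -296 [78 50 31] -299 [81 50 31] -302 [82 52 35] -305 [82 50 32] -308 [144 118  80] -311 [152 124  85] -314 [91 73 49] -317 [88 56 34] -320 [92 59 39] -323 [90 57 36] -326 [88 56 34] -329 [88 56 34] -332 [82 51 33] -335 [89 56 34] -338 [89 56 37] -341 [94 71 47] -344 [157 128  88] -347 [157 129  88] -350 [149 145 133] -353 [157 154 142] -356 [153 151 138] -359 [155 153 139] -362 [153 151 138] -365 [160 158 144] -368 [159 158 145] -371 [157 154 141] -374 [156 154 141]
```

```bash
python3 -m crank '[[[0,-0.6,0,0,0,0],[0,0,0.75,0,0,0],[0,0,0.75,0,0,0],[-1,0.5,0,0,0,0],[-1,0.5,0,0,0,0],[-1,0.5,0,0,0,0],[-1,0.5,0,0,0,0],[-1,0.5,0,0,0,0],[0,0,0,0,0,0]]]'| sed -n '2p;4p'
```

```text
ee_pos: [0.4365, -0.3109, 0.0344]
wrist_force: [-0.7, -0.1, -0.2]
```

```bash
python3 -m crank '[[[0,0,-0.7,0,0,0],[0,0,-0.7,0,0,0],[0,0,0,0,0,0],[0.2,0,0,0,0,0],[0.2,0,0,0,0,0],[0.2,0,0,0,0,0],[0.2,0,0,0,0,0],[0.2,0,0,0,0,0],[0.2,0,0,0,0,0],[0.2,0,0,0,0,0],[0,0,0,0,0,0]]]'| sed -n '2p;4p'; python3 -m crank '[[[0.1,0,0,0,0,0],[0.1,0,0,0,0,0],[0,0,0,0,0,0]]]'| sed -n '2p;4p'
```

```text
ee_pos: [0.4685, -0.3128, 0.0069]
wrist_force: [-0.3, 0.4, 0.1]
ee_pos: [0.4719, -0.3128, 0.0069]
wrist_force: [0.3, 0.2, -0.1]
```

```bash
python3 -m crank '[[[0.1,0,0,0,0,0],[0,0,0,0,0,0]]]'| sed -n '2p;4p'; python3 -m crank '[[[0.1,0,0,0,0,0],[0,0,0,0,0,0]]]'| sed -n '2p;4p'
```

```text
ee_pos: [0.4733, -0.3128, 0.0068]
wrist_force: [-1.9, 0.8, 1.7]
ee_pos: [0.4735, -0.3127, 0.0067]
wrist_force: [-12.9, -0.3, 5.8]
```

```bash
python3 -m crank '[[[-0.7,0,0,0,0,0],[0,0,1,0,0,0],[0,0,1,0,0,0],[0,0,1,0,0,0],[-0.5,0,1,0,0,0],[-0.5,0,1,0,0,0],[0,0,1,0,0,0],[0,0,0,0,0,0]]]'| sed -n '2p;4p'; python3 - <<'E'
from h import *
np.set_printoptions(precision=3,suppress=True)
t=save('top','t7.png').astype(float);w=save('side','s7.png').astype(float); 
def prof(n,im,A,B,z,N=201):
    X=np.array([np.array(A)+(np.array(B)-A)*k for k in np.linspace(0,1,N)]);X=np.c_[X,np.full(N,z)]
    uv=proj(n,X).astype(np.float32); v=cv2.remap(im.astype(np.float32),uv[:,0],uv[:,1],cv2.INTER_LINEAR)[:,0]
    s=v[:,0]-v[:,2]  # red-blue: wood vs white/grey
    g=np.diff(cv2.GaussianBlur(s[:,None],(0,0),4)[:,0]); k=np.abs(g).argmax(); return X[k][:2],g[k]
for n,im in(('top',t),('side',w)):
    for x in(.50,.522,.558,.595,.62): print(n,'outer y edge at x',x,prof(n,im,[x,-.335],[x,-.365],.03))
    for y in(-.29,-.31,-.33): print(n,'near x edge at y',y,prof(n,im,[.497,y],[.467,y],.03))
for th in(83,75,67,59,51,43,35,27,19,10,5,0):
    a=np.radians(th); p=np.array([-.176,.074])+.085*np.array([np.cos(a),np.sin(a)])+.0085*np.array([-np.sin(a),np.cos(a)])
    print(th,'tcp y,z',p-[.005,.018])
E
```

```text
ee_pos: [0.4429, -0.3139, 0.1314]
wrist_force: [-0.5, -0.4, -0.2]
top outer y edge at x 0.5 (array([ 0.5  , -0.338]), np.float32(-0.06828213))
top outer y edge at x 0.522 (array([ 0.522, -0.343]), np.float32(0.12756348))
top outer y edge at x 0.558 (array([ 0.558, -0.351]), np.float32(-0.087991714))
top outer y edge at x 0.595 (array([ 0.595, -0.356]), np.float32(0.06694889))
top outer y edge at x 0.62 (array([ 0.62 , -0.356]), np.float32(-0.06479263))
top near x edge at y -0.29 (array([ 0.485, -0.29 ]), np.float32(0.17390156))
top near x edge at y -0.31 (array([ 0.482, -0.31 ]), np.float32(-0.1094656))
top near x edge at y -0.33 (array([ 0.472, -0.33 ]), np.float32(-0.10953903))
side outer y edge at x 0.5 (array([ 0.5 , -0.36]), np.float32(-1.0422306))
side outer y edge at x 0.522 (array([ 0.522, -0.36 ]), np.float32(-0.7529774))
side outer y edge at x 0.558 (array([ 0.558, -0.349]), np.float32(-1.4457169))
side outer y edge at x 0.595 (array([ 0.595, -0.35 ]), np.float32(-1.4963875))
side outer y edge at x 0.62 (array([ 0.62 , -0.348]), np.float32(-1.4312744))
side near x edge at y -0.29 (array([ 0.481, -0.29 ]), np.float32(-1.8803177))
side near x edge at y -0.31 (array([ 0.482, -0.31 ]), np.float32(-2.2844582))
side near x edge at y -0.33 (array([ 0.481, -0.33 ]), np.float32(-1.490303))
83 tcp y,z [-0.179  0.141]
75 tcp y,z [-0.167  0.14 ]
67 tcp y,z [-0.156  0.138]
59 tcp y,z [-0.145  0.133]
51 tcp y,z [-0.134  0.127]
43 tcp y,z [-0.125  0.12 ]
35 tcp y,z [-0.116  0.112]
27 tcp y,z [-0.109  0.102]
19 tcp y,z [-0.103  0.092]
10 tcp y,z [-0.099  0.079]
5 tcp y,z [-0.097  0.072]
0 tcp y,z [-0.096  0.064]
```

```bash
python3 -m crank '[[[0.5,0.4,0.3,0,0,0],[0.87,0.78,0.2,0,0,0],[0.87,0.78,0.15,0,0,0],[0.87,0.78,0.15,0,0,0],[0.87,0.78,0,0,0,0],[0.87,0.78,0,0,0,0],[0.87,0.78,0,0,0,0],[0,0,0,0,0,0]]]'| sed -n '2p;4p'
```

```text
ee_pos: [0.5585, -0.2079, 0.1412]
wrist_force: [0.4, -1.0, -0.1]
```

```bash
python3 - <<'E'
from h import *
a=save('side','s8.png')[:,:,::-1][170:350,260:430]; b=save('wrist','w8.png')[:,:,::-1]
a=cv2.resize(a,None,fx=3.3,fy=3.3,interpolation=cv2.INTER_CUBIC)[:,:400]
a=cv2.resize(cv2.imread('pics/s8.png')[170:350,280:410],(390,540),interpolation=cv2.INTER_CUBIC)
b=cv2.resize(b,(410,308)); im=np.zeros((540,800,3),np.uint8); im[:,:390]=a; im[:308,390:]=b
cv2.imwrite('pics/c8.png',im)
E
```

```text
(no output)
```

View pics/c8.png

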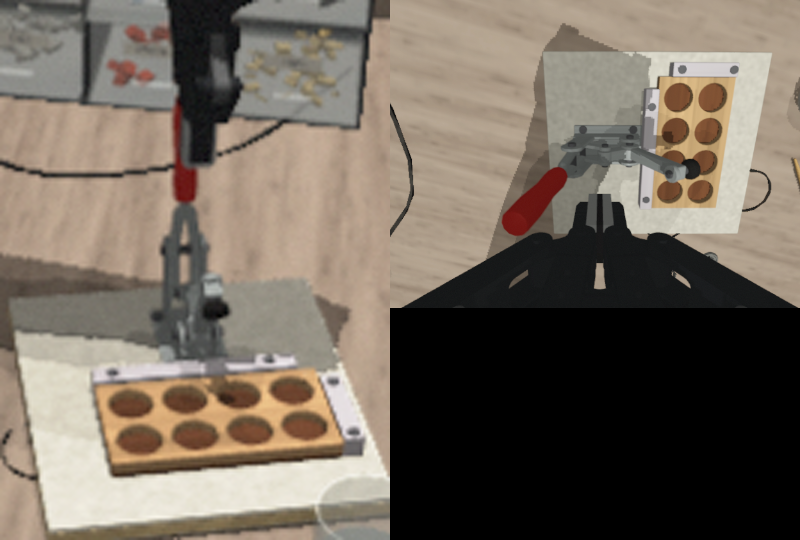

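The picture shows the sheet sitting in its corner against both fences. The fingers, at (200,150) in the left crop, stand just on the sheet side of the upright handle at (185,150).

```bash
python3 - <<'E'
from h import *
print(proj('side',[[.5585,-.213,.160],[.5575,-.166,.16],[.5575,-.170,.125]]))
print(atz('side',280+200/3,170+160/3,.160),atz('side',280+185/3,170+190/3,.125))
s=cv2.imread('pics/s8.png').astype(int); print([(r,np.where((s[r,:,2]-s[r,:,1]>60)&(np.arange(640)>325)&(np.arange(640)<360))[0]) for r in(228,232)])
t=cv2.imread('pics/t7.png').astype(int); m=(t[...,2]-t[...,1]>60); m[:160]=0;m[260:]=0;m[:,:250]=0;m[:,300:]=0; v,u=np.nonzero(m);print(u.min(),u.max(),v.min(),v.max(),len(u)); print(proj('top',[[.5575,-.1625,.1806],[.5575,-.172,.112]]))
for k in range(u.min(),u.max()+1,3): print(k,v[u==k].mean(),end='; ')
E
```

```text
[[346.31954454 224.58217001]
 [341.44788031 212.41706238]
 [341.10674823 228.12122397]]
[ 0.56005586 -0.20851362  0.16      ] [ 0.55503621 -0.18959815  0.125     ]
[(228, array([338, 339, 340, 341, 342, 343, 344])), (232, array([338, 339, 340, 341, 342, 343, 344]))]
259 276 194 208 136
[[262.05431899 198.67162039]
 [271.48209392 206.63471855]]
259 198.0; 262 198.0; 265 199.0; 268 201.5; 271 204.0; 274 205.5;
```

```bash
python3 -m crank '[[[0,0.7,0,0,0,0],[0,0.7,0,0,0,0],[0,0.6,-0.05,0,0,0],[0,0.55,-0.1,0,0,0],[0,0.55,-0.25,0,0,0],[0,0.55,-0.3,0,0,0],[0,0,0,0,0,0]]]'| sed -n '2p;4p'; python3 -m crank '[[[0,0.45,-0.35,0,0,0],[0,0.45,-0.4,0,0,0],[0,0.35,-0.5,0,0,0],[0,0,0,0,0,0]]]'| sed -n '2p;4p';python3 - <<'E'
from h import *
s=save('side','s9.png').astype(int); m=(s[...,0]-s[...,1]>60); m[:200]=0;m[330:]=0;m[:,:320]=0;m[:,370:]=0
v,u=np.nonzero(m);print(u.min(),u.max(),v.min(),v.max(),len(u))
for th in(40,30,20,10): 
    a=np.radians(th); print(th,proj('side',[[.5575,-.176+r*np.cos(a),.074+r*np.sin(a)] for r in(.037,.112)]))
E
```

```text
ee_pos: [0.5555, -0.136, 0.1274]
wrist_force: [-0.1, 0.5, 0.3]
ee_pos: [0.5551, -0.1118, 0.1012]
wrist_force: [-1.0, 0.8, -1.1]
333 341 219 237 118
40 [[338.65984235 233.44324449]
 [334.74104559 200.08215078]]
30 [[338.25356081 234.60536939]
 [333.5984233  203.98289745]]
20 [[337.92224845 236.22572107]
 [332.68968263 209.11586169]]
10 [[337.67447718 238.25158798]
 [332.02949162 215.30174065]]
```

```bash
python3 -m crank '[[[0.1,0.3,-0.5,0,0,0],[0,0.2,-0.5,0,0,0],[0,0,0,0,0,0]]]'| sed -n '2p;4p'; python3 -m crank '[[[0,0.05,-0.3,0,0,0],[0,0,-0.2,0,0,0],[0,0,0,0,0,0]]]'| sed -n '2p;4p'; python3 -m crank '[[[0,0,-0.2,0,0,0],[0,0,0,0,0,0]]]'| sed -n '2p;4p'
```

```text
ee_pos: [0.5575, -0.1025, 0.0816]
wrist_force: [0.2, 0.1, -0.0]
ee_pos: [0.5577, -0.1022, 0.0729]
wrist_force: [1.2, -0.1, -0.7]
ee_pos: [0.5579, -0.1024, 0.0693]
wrist_force: [-0.3, -0.0, 0.3]
```

```bash
python3 -m crank '[[[0,0,-0.2,0,0,0],[0,0,0,0,0,0]]]'| sed -n '2p;4p'; python3 -m crank '[[[0,0,-0.15,0,0,0],[0,0,0,0,0,0]]]'| sed -n '2p;4p'; python3 - <<'E'
from h import *
for n,f in(('side','s10.png'),('top','t10.png'),('wrist','w10.png')):
    s=save(n,f).astype(int); m=((s[...,0]-s[...,1]>50)&(s[...,0]>2*s[...,1])).astype(np.uint8)
    k,l,st,c=cv2.connectedComponentsWithStats(m); print(n,[(st[i].tolist(),c[i].round().tolist()) for i in range(1,k) if st[i,4]>25])
m=bot.camera_model('wrist')
for n in('side','top','wrist'):
  for th in(83,30,10,0):
    a=np.radians(th); print(n,th,proj(n,[[.5575,-.176+r*np.cos(a),.074+r*np.sin(a)] for r in(.037,.112)]).round().tolist())
E
```

```text
ee_pos: [0.5578, -0.1023, 0.0652]
wrist_force: [0.8, -0.1, 0.0]
ee_pos: [0.5583, -0.1023, 0.0635]
wrist_force: [-2.6, -0.2, 6.0]
side [([239, 128, 12, 6, 60], [244.0, 130.0]), ([198, 142, 13, 7, 40], [204.0, 145.0]), ([237, 142, 16, 8, 50], [244.0, 146.0]), ([236, 206, 10, 11, 80], [241.0, 211.0]), ([331, 231, 10, 13, 75], [336.0, 236.0]), ([430, 362, 10, 29, 115], [434.0, 375.0]), ([90, 414, 52, 36, 349], [114.0, 430.0]), ([100, 420, 49, 40, 339], [125.0, 442.0])]
top [([476, 166, 8, 16, 34], [480.0, 172.0]), ([244, 208, 17, 6, 60], [254.0, 211.0]), ([32, 285, 19, 19, 290], [41.0, 294.0]), ([442, 393, 30, 33, 147], [458.0, 408.0]), ([434, 399, 28, 36, 156], [446.0, 418.0]), ([513, 420, 31, 3, 54], [528.0, 421.0])]
wrist [([253, 291, 182, 41, 5272], [348.0, 309.0])]
side 83 [[341.0, 234.0], [342.0, 201.0]]
side 30 [[338.0, 235.0], [334.0, 204.0]]
side 10 [[338.0, 238.0], [332.0, 215.0]]
side 0 [[338.0, 241.0], [332.0, 222.0]]
top 83 [[271.0, 207.0], [262.0, 198.0]]
top 30 [[259.0, 209.0], [222.0, 205.0]]
top 10 [[257.0, 210.0], [220.0, 209.0]]
top 0 [[257.0, 211.0], [221.0, 211.0]]
wrist 83 [[537.0, 367.0], [710.0, 646.0]]
wrist 30 [[440.0, 338.0], [247.0, 408.0]]
wrist 10 [[421.0, 322.0], [230.0, 340.0]]
wrist 0 [[416.0, 315.0], [237.0, 315.0]]
```

The handle is essentially level. I'll press a little further to make sure it reaches its stop.

```bash
python3 -m crank '[[[0,0,-0.1,0,0,0],[0,0,0,0,0,0]]]'| sed -n '2p;4p'; python3 -m crank '[[[0,0,-0.12,0,0,0],[0,0,0,0,0,0]]]'| sed -n '2p;4p'
```

```text
ee_pos: [0.5585, -0.1023, 0.0631]
wrist_force: [-4.9, 0.8, 14.3]
ee_pos: [0.5587, -0.1023, 0.0626]
wrist_force: [-10.8, 1.5, 27.5]
```

The stop is firm at 27 N. I'll lift off, turn the gripper by 90° and open it while the glue grabs.

```bash
python3 -m crank '[[[0,0,1,0,0,0],[0,0,1,0,0,0],[0,0.3,0.5,0,0,1],[0,0.3,0,0,0,1],[0,0.1,0,0,0,1],[0,0,0,0,0,1],[0,0,0,0,0,1],[0,0,0,0,0,1],[0,0,0,0,0,1],[0,0,0,0,0,1],[0,0,0,0,0,1],[0,0,0,0,0,1],[0,0,0,0,0,1],[0,0,0,0,0,1],[0,0,0,0,0,1],[0,0,0,0,0,0.09],[0,0,0,0,0,0],[0,0,0,0,0,0],[0,0,0,0,0,0]]]' 1; python3 -m crank '[[[0,0,0,0,0,0],[0,0,0,0,0,0],[0,0,0,0,0,0],[0,0,0,0,0,0],[0,0,0,0,0,0],[0,0,0,0,0,0],[0,0,0,0,0,0],[0,0,0,0,0,0],[0,0,0,0,0,0],[0,0,0,0,0,0],[0,0,0,0,0,0],[0,0,0,0,0,0],[0,0,0,0,0,0],[0,0,0,0,0,0],[0,0,0,0,0,0],[0,0,0,0,0,0],[0,0,0,0,0,0],[0,0,0,0,0,0],[0,0,0,0,0,0],[0,0,0,0,0,0]]]'; python3 - <<'E'
from h import *
w=save('wrist','w11.png').astype(int); t=save('top','t11.png').astype(int)
for n,s in(('wrist',w),('top',t)):
    m=((s[...,0]-s[...,1]>50)&(s[...,0]>2*s[...,1])).astype(np.uint8)
    k,l,st,c=cv2.connectedComponentsWithStats(m); print(n,[(st[i].tolist(),c[i].round().tolist()) for i in range(1,k) if st[i,4]>25])
    for th in(10,5,0,-3):
        a=np.radians(th); print(n,th,proj(n,[[.5575,-.176+r*np.cos(a),.074+r*np.sin(a)] for r in(.037,.0745,.112)]).round(1).tolist())
E
```

```text
time: 17.68
ee_pos: [0.5581, -0.0882, 0.1085]
tcp_rot: [180.0, 0.0, 89.8]
wrist_force: [-0.2, 0.1, -0.2]
opening: 0.0855
grasp_force: 0.0
time: 19.35
ee_pos: [0.5581, -0.0882, 0.1085]
tcp_rot: [-180.0, 0.0, 90.0]
wrist_force: [-1.3, -0.0, 0.2]
opening: 0.0854
grasp_force: 0.0
wrist [([313, 241, 32, 132, 3799], [328.0, 304.0])]
wrist 10 [[326.6, 365.4], [326.4, 310.5], [326.3, 244.9]]
wrist 5 [[326.6, 361.4], [326.4, 303.3], [326.3, 236.2]]
wrist 0 [[326.6, 357.8], [326.5, 297.4], [326.3, 229.9]]
wrist -3 [[326.6, 355.9], [326.5, 294.4], [326.4, 227.1]]
top [([476, 166, 8, 16, 38], [480.0, 172.0]), ([228, 206, 33, 9, 239], [245.0, 210.0]), ([442, 393, 30, 33, 146], [458.0, 408.0]), ([434, 399, 28, 36, 155], [446.0, 418.0]), ([513, 420, 31, 3, 52], [528.0, 421.0])]
top 10 [[257.3, 209.9], [238.7, 209.3], [219.8, 208.7]]
top 5 [[257.3, 210.3], [238.8, 210.0], [220.2, 209.7]]
top 0 [[257.5, 210.6], [239.3, 210.6], [221.1, 210.6]]
top -3 [[257.6, 210.8], [239.6, 211.0], [221.8, 211.2]]
```

The handle is level and locked, with its hinge about 8 mm nearer the sheets than first measured, and the glue has had over 3 s. Next I descend around the grip at y = -0.096.

```bash
python3 -m crank '[[[0,-0.4,-0.5,0,0,0],[0,0,-0.8,0,0,0],[0,0,-0.8,0,0,0],[0,0,-0.8,0,0,0],[0,0,-0.65,0,0,0],[0,0,0,0,0,0]]]'|sed -n '2p;4p'; python3 -m crank '[[[0,0,0,0,0,0],[0,0,0,0,0,0],[0,0,0,0,0,0],[0,0,0,0,0,0],[0,0,0,0,0,0],[0,0,0,0,0,0],[0,0,0,0,0,0],[0,0,0,0,0,0]]]' 0 40
```

```text
ee_pos: [0.5563, -0.0963, 0.0339]
wrist_force: [0.3, -0.2, -0.4]
time: 20.62
ee_pos: [0.5588, -0.0963, 0.0382]
tcp_rot: [179.9, 0.0, 90.0]
wrist_force: [2.8, -0.4, 3.1]
opening: 0.0156
grasp_force: 39.2
```

Gripped at 15.6 mm opening. Lifting along the arc.

```bash
python3 -m crank '[[[0,-0.02,0.38,0,0,0],[0,-0.05,0.38,0,0,0],[0,-0.1,0.37,0,0,0],[0,-0.1,0.37,0,0,0],[0,-0.16,0.35,0,0,0],[0,-0.16,0.35,0,0,0],[0,0,0,0,0,0]]]'; python3 -m crank '[[[0,-0.22,0.315,0,0,0],[0,-0.22,0.315,0,0,0],[0,-0.27,0.27,0,0,0],[0,-0.27,0.27,0,0,0],[0,-0.31,0.22,0,0,0],[0,-0.31,0.22,0,0,0],[0,0,0,0,0,0]]]'
```

```text
time: 21.2
ee_pos: [0.5588, -0.1079, 0.0827]
tcp_rot: [179.9, -0.0, 90.0]
wrist_force: [3.1, 4.8, 1.0]
opening: 0.0158
grasp_force: 39.4
time: 21.78
ee_pos: [0.5589, -0.1394, 0.1155]
tcp_rot: [179.8, -0.1, 90.0]
wrist_force: [1.7, 9.0, 11.2]
opening: 0.0158
grasp_force: 40.3
```

```bash
python3 -m crank '[[[0,-0.35,0.17,0,0,0],[0,-0.35,0.16,0,0,0],[0,-0.36,0.12,0,0,0],[0,-0.36,0.09,0,0,0],[0,0,0,0,0,0]]]'|sed -n '2p;4p';  python3 -m crank '[[[0,-0.2,0.03,0,0,0],[0,0,0,0,0,0]]]'|sed -n '2p;4p'
```

```text
ee_pos: [0.559, -0.1684, 0.127]
wrist_force: [0.3, 4.8, 17.2]
ee_pos: [0.5591, -0.172, 0.1277]
wrist_force: [0.9, 5.9, 16.8]
```

```bash
python3 -m crank '[[[0,-0.2,0.05,0,0,0],[0,0,0,0,0,0]]]'|sed -n '2p;4p';  python3 -m crank '[[[0,-0.15,0,0,0,0],[0,0,0,0,0,0]]]'|sed -n '2p;4p'
```

```text
ee_pos: [0.559, -0.1761, 0.1284]
wrist_force: [0.8, 4.4, 15.0]
ee_pos: [0.559, -0.179, 0.1287]
wrist_force: [0.5, 4.1, 17.6]
```

```bash
python3 -m crank '[[[0,-0.15,0,0,0,0],[0,0,0,0,0,0]]]'|sed -n '2p;4p';  python3 - <<'E'
from h import *
for n,r0 in(('side',(180,320,310,380)),('top',(160,260,240,320))):
    s=save(n,n+'12.png').astype(int); m=((s[...,0]-s[...,1]>50)&(s[...,0]>2*s[...,1])); a,b,c,d=r0; m[:a]=0;m[b:]=0;m[:,:c]=0;m[:,d:]=0
    v,u=np.nonzero(m); print(n,len(u),u.min(),u.max(),v.min(),v.max())
s0=cv2.imread('pics/s0.png').astype(int)[...,::-1];m=((s0[...,0]-s0[...,1]>50)&(s0[...,0]>2*s0[...,1]));m[:180]=0;m[320:]=0;m[:,:310]=0;m[:,380:]=0
v,u=np.nonzero(m);print(u.min(),u.max(),v.min(),v.max())
s=cv2.imread('pics/side12.png').astype(int)[...,::-1]
b=cv2.imread('pics/s8.png').astype(int)[...,::-1]
d=np.abs(s-b).sum(2)
# black foot location in the two pictures
for im in(s0,b,s):
    q=im[262:285,345:362].sum(2)<110; v,u=np.nonzero(q); print('foot',len(u),(u.mean()+345,v.mean()+262) if len(u) else None)
E
```

```text
ee_pos: [0.5591, -0.1817, 0.1288]
wrist_force: [-0.3, 6.1, 17.5]
side 202 338 346 204 237Traceback (most recent call last):
  File "<stdin>", line 4, in <module>
    return umr_minimum(a, axis, None, out, keepdims, initial, where)
ValueError: zero-size array to reduction operation minimum which has no identity
```

```bash
python3 - <<'E'
from h import *
for f in('s0','s8','s10','side12'):
    im=cv2.imread(f'pics/{f}.png').astype(int)[...,::-1]
    m=((im[...,0]-im[...,1]>50)&(im[...,0]>2*im[...,1]));m[:180]=0;m[320:]=0;m[:,:325]=0;m[:,380:]=0
    v,u=np.nonzero(m); q=im[255:320,338:362].sum(2)<110; V,U=np.nonzero(q)
    print(f,(u.min(),u.max(),v.min(),v.max(),len(u)),'foot',len(U),(U.mean()+338,V.mean()+255) if len(U) else None)
a=cv2.imread('pics/s0.png').astype(int);b=cv2.imread('pics/side12.png').astype(int)
d=np.abs(a-b).sum(2)[240:300,325:370]; print('arm region diff',(d>90).sum())
E
```

```text
s0 (np.int64(338), np.int64(345), np.int64(202), np.int64(236), 246) foot 35 (np.float64(351.25714285714287), np.float64(273.0571428571429))
s8 (np.int64(338), np.int64(344), np.int64(205), np.int64(236), 103) foot 36 (np.float64(351.19444444444446), np.float64(273.1388888888889))
s10 (np.int64(331), np.int64(340), np.int64(231), np.int64(243), 75) foot 31 (np.float64(352.1290322580645), np.float64(307.06451612903226))
side12 (np.int64(338), np.int64(346), np.int64(204), np.int64(237), 202) foot 41 (np.float64(350.8536585365854), np.float64(270.4390243902439))
arm region diff 1019
```

```bash
python3 -m crank '[[[0,0,0,0,0,0],[0,0,0,0,0,0],[0,0,0,0,0,0],[0,0,0,0,0,0],[0,0,0,0,0,0],[0,0,0,0,0,0],[0,0,0,0,0,0]]]' 1|sed -n '2p;4,5p'; python3 -m crank '[[[0,0,0.8,0,0,0],[0,0,0.8,0,0,0],[0,0,0.8,0,0,0],[0,0,0.8,0,0,0],[-1,0.3,0.5,0,0,0],[-1,0.3,0.5,0,0,0],[-1,0.3,0.5,0,0,0],[-1,0.3,0.5,0,0,0],[-1,0.3,0.5,0,0,0],[-1,0.3,0.5,0,0,0],[0,0,0,0,0,0],[0,0,0,0,0,0]]]'|sed -n '2p;4p'; python3 - <<'E'
from h import *
save('side','s13.png');save('top','t13.png')
for f in('s0','s13'):
    im=cv2.imread(f'pics/{f}.png').astype(int)[...,::-1]
    m=((im[...,0]-im[...,1]>50)&(im[...,0]>2*im[...,1]));m[:180]=0;m[320:]=0;m[:,:325]=0;m[:,380:]=0
    v,u=np.nonzero(m); q=im[255:320,338:362].sum(2)<110; V,U=np.nonzero(q)
    print(f,(u.min(),u.max(),v.min(),v.max(),len(u)),'foot',len(U),(U.mean()+338,V.mean()+255) if len(U) else None)
for f in('t0','t13'):
    s=cv2.imread(f'pics/{f}.png').astype(int)[...,::-1]
    m=((s[...,0]-s[...,1]>50)&(s[...,0]>2*s[...,1]));m[:160]=0;m[260:]=0;m[:,:240]=0;m[:,320:]=0
    v,u=np.nonzero(m); print(f,len(u),(u.min(),u.max(),v.min(),v.max(),u.mean(),v.mean()) if len(u) else '')
def prof(n,im,A,B,z,N=201):
    X=np.array([np.array(A)+(np.array(B)-A)*k for k in np.linspace(0,1,N)]);X=np.c_[X,np.full(N,z)]
    uv=proj(n,X).astype(np.float32); v=cv2.remap(im.astype(np.float32),uv[:,0],uv[:,1],cv2.INTER_LINEAR)[:,0]
    s=v[:,2]-v[:,0]
    g=np.diff(cv2.GaussianBlur(s[:,None],(0,0),4)[:,0]); k=np.abs(g).argmax(); return X[k][:2].round(4),round(float(g[k]),2)
for n,f in(('top','t13'),('side','s13')):
    im=cv2.imread(f'pics/{f}.png')
    for x in(.50,.522,.558,.595,.62): print(n,x,prof(n,im,[x,-.335],[x,-.365],.03))
    for y in(-.29,-.31,-.33): print(n,y,prof(n,im,[.497,y],[.467,y],.03))
E
```

```text
ee_pos: [0.558, -0.1824, 0.1259]
wrist_force: [0.4, 0.4, -0.3]
opening: 0.0853
ee_pos: [0.4381, -0.1465, 0.2511]
wrist_force: [1.2, -0.0, -1.3]
s0 (np.int64(338), np.int64(345), np.int64(202), np.int64(236), 246) foot 35 (np.float64(351.25714285714287), np.float64(273.0571428571429))
s13 (np.int64(338), np.int64(345), np.int64(203), np.int64(237), 239) foot 37 (np.float64(350.81081081081084), np.float64(270.3783783783784))
t0 133 (np.int64(259), np.int64(276), np.int64(194), np.int64(208), np.float64(267.390977443609), np.float64(201.48872180451127))
t13 118 (np.int64(263), np.int64(278), np.int64(195), np.int64(209), np.float64(270.3050847457627), np.float64(201.54237288135593))
top 0.5 (array([ 0.5   , -0.3485]), -1.88)
top 0.522 (array([ 0.522 , -0.3486]), -1.98)
top 0.558 (array([ 0.558 , -0.3475]), -1.99)
top 0.595 (array([ 0.595 , -0.3476]), -1.87)
top 0.62 (array([ 0.62  , -0.3478]), -1.94)
top -0.29 (array([ 0.4826, -0.29  ]), -2.39)
top -0.31 (array([ 0.4826, -0.31  ]), -2.34)
top -0.33 (array([ 0.4832, -0.33  ]), -1.97)
side 0.5 (array([ 0.5   , -0.3491]), -1.47)
side 0.522 (array([ 0.522 , -0.3492]), -1.51)
side 0.558 (array([ 0.558 , -0.3486]), -1.56)
side 0.595 (array([ 0.595, -0.35 ]), -1.46)
side 0.62 (array([ 0.62  , -0.3485]), -1.35)
side -0.29 (array([ 0.4811, -0.29  ]), -2.98)
side -0.31 (array([ 0.4816, -0.31  ]), -4.09)
side -0.33 (array([ 0.4818, -0.33  ]), -2.59)
```

```bash
python3 -c "
from h import *
print(bot.get_obs()['time']); print(bot.job_done())"
```

```text
24.65
the job is handed in; nothing more can be done
None
```

I slid the sheet against both fences, locked the clamp for over three seconds with the hand off, then opened it fully and handed in the job at about 25 s; no verdict came back, but the last pictures put the sheet within about 2 mm of its corner and square.

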